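# Reset a frozen nail lamp with a dotting tool

### The job

The nail lamp's timer has frozen. Take the dotting tool (the straight steel one with a ball on top) out of the wooden stand, reach its thin end down through the round hole in the lamp's low rear deck, push the recessed reset button all the way down and keep it down for at least three seconds. Finish while still gripping the tool and holding the button down, and leave the other tools, the polish bottle and the jar where they are.

Things in the scene. Friction and masses are not known exactly. Their poses are not given: they have to be found in the camera images.
- tool_grip (a point): Dotting tool, all steel, about 30 g, hanging upright in any one of the stand's three holes; it lifts straight out. This point is on its axis, half-way up the plain round handle (10 mm in diameter, 66 mm long): grip here. Its top, a 9 mm ball on a 5 mm neck, ends 46 mm above this point; the collar (13 mm wide, 6 mm high) spans 40 to 34 mm below it. z axis: up along the tool.
- tool_tip (a point): Bottom end of the dotting tool: lowest point of a 6 mm ball on a 5 mm shank that reaches 40 mm below the collar. It is 80 mm below tool_grip along the tool, and 18 mm above the table while the tool hangs in the stand.
- stand: Wooden tool stand, fixed, 70 mm (its x) by 170 mm (its y), 58 mm high; origin under its centre, z up. Its shelf (8 mm thick, top at 58 mm) has three 8.5 mm holes in a row along its y axis at y = -55, 0 and +55 mm. Each holds one tool by its collar.
- lamp: White nail lamp, fixed, 200 mm (its x) by 220 mm (y); origin under its centre, z up. Its hood, 101 mm high, open to +x, covers x from -32 to 100 mm. Behind it (x -101 to -32 mm) lies the flat rear deck, 72 mm high: dark display and small keys in the middle, black rocker switch at y = -70 mm, reset hole ringed in black at y = +60 mm.
- reset_hole (a point): Centre of the mouth of the reset hole, level with the top of the lamp's rear deck (72 mm above the table), 66 mm behind the lamp's centre and 60 mm to its +y side. The hole is vertical, 10 mm in diameter with a 2 mm chamfer at the mouth. The button's flat top lies 14 mm below the mouth.
- reset (a joint): Recessed reset button at the bottom of the hole, moving straight down: 0 m at rest, 0.004 m fully down. Spring: about 1.7 N to start moving, 5 N fully down; it springs back when let go.
- brush: Gel brush hanging in another hole of the stand: swelling dark wooden handle up to 16 mm thick, pointed top, about 136 mm long; origin at its foot. Leave it in place.
- pusher: Cuticle pusher hanging in another hole of the stand: slim steel handle 9 mm thick with a flat 13 mm blade on top, 130 mm long; origin at its foot. Leave it in place.
- polish: Polish bottle, 32 mm in diameter, 72 mm high with its tall cap, standing on the desk; origin under its centre. Leave it in place.
- jar: Gel jar, 56 mm in diameter, 36 mm high, standing on the desk; origin under its centre. Leave it in place.
Things that resemble listed ones, but are neither listed nor needed, are in the scene too. There is more than one size of the jar; the one meant has the size given above.

How it is judged:
On the way, in this order (a step that is already met when the one before it is completed fails the run):
1. the gripped dotting tool is lifted out of the stand (contact force between the fingers and dotting_tool above 1 N and height (world z) of tool_tip above 0.085 m), for 0.2 s.
2. the gripped tool keeps the reset button down (over 3 mm of its 4 mm) for three seconds (contact force between the fingers and dotting_tool above 1 N and horizontal distance between tool_tip and reset_hole below 0.006 m and z of tool_tip in the frame of reset_hole below -0.004 m and value of joint reset above 0.003 m and contact force between dotting_tool and reset above 1.5 N), for 2.8 s.
At the end, for the whole second after the job is handed in: The fingers still grip the dotting tool, its thin end is in the reset hole and presses the button (over 3 mm of its 4 mm travel, with over 1.5 N); the brush and pusher still hang in the stand and the bottle and jar stand where they were (within 30 mm, upright) (all of step 2 and not (distance of brush from where it was at the start of the episode above 0.03 m or angle between brush's own z axis and vertical above 0.4 rad) and not (distance of pusher from where it was at the start of the episode above 0.03 m or angle between pusher's own z axis and vertical above 0.4 rad) and not (distance of polish from where it was at the start of the episode above 0.03 m or angle between polish's own z axis and vertical above 0.4 rad) and not (distance of jar from where it was at the start of the episode above 0.03 m or angle between jar's own z axis and vertical above 0.4 rad)); the arm keeps its last pose, push and grip.
It fails at once if the brush, pusher, polish bottle or jar is moved over 30 mm or tipped ((distance of brush from where it was at the start of the episode above 0.03 m or angle between brush's own z axis and vertical above 0.4 rad) or (distance of pusher from where it was at the start of the episode above 0.03 m or angle between pusher's own z axis and vertical above 0.4 rad) or (distance of polish from where it was at the start of the episode above 0.03 m or angle between polish's own z axis and vertical above 0.4 rad) or (distance of jar from where it was at the start of the episode above 0.03 m or angle between jar's own z axis and vertical above 0.4 rad)).
It also fails if it takes over 54 s, if anything falls off the work surface, if the arm or the gripper's body presses on something with over 40 N, if the wrist force passes 120 N, or if a joint passes its speed limit or range.

### The arm

A 6-joint arm with a two-finger parallel gripper is mounted at the origin on the work surface. World frame = base frame: x ahead of the robot, y to its left, z up, the work surface at z = 0. Lengths are in m, angles in rad, forces in N, time in s.
With the tool pointing down it reaches from about 0.425 to 0.95 m from the base axis. Payload 3.5 kg.
Tool frame: the origin (TCP) lies midway between the tips of the shut fingers; the grasp point (between the pads) lies 19 mm behind it; z points along the fingers, y is the line along which they close (so a half turn about z gives the same grasp; the last joint's range is limited). The gripper opens to 85 mm and grips with 20 to 120 N. Pads are 22 mm wide; open, the fingers measure 114 mm over their backs; the gripper's body (76 mm by 85 mm) begins 54 mm behind the grasp point. The pads swing forward as they close: fully open they stand 13 mm farther back than shut.
Start: joints at [-1.306, 0.286, 1.577, -0, 1.279, -0.15], TCP at [0.272, -0.618, 0.231] pointing down, gripper open.
Joint ranges: [-2.77, 2.77], [-0.9, 2.22], [0.21, 2.48], [-1.53, 4.67], [0.24, 2.81], [-2.84, 2.84]. Speed limits (rad/s): [2.79, 2.79, 3.14, 3.14, 3.14, 3.14].

### API

Orientations are given as a unit quaternion [x, y, z, w].
In Python, from plant import ctrl, cams, order gives the robot as it stands.
- The arm moves only by the tool move_arm, never from a script. Its argument "plan" is one flat list of numbers, 7 for each row, row after row: the shift along the world's x, y, z in mm, then the turn, a rotation vector about the world's x, y, z in degrees, then the finger opening in mm, from 0 to 85.4. A call has 1 to 12 rows; each row shifts and turns the commanded pose from where the row before left it; what a row does not reach is not made up. A row lasts 1/10 s, in which the tool goes at most 50 mm and 8.59 degrees, less where a joint would pass 70% of its speed; a pose out of reach is approached as far as the arm can. A call is refused whole if a number of a shift passes 50 or a number of a turn 8.59, either way. A call with a gripper value outside its range is refused whole. The fingers move at their own pace and stop on an object; "newtons" is the grip in N (left out, the last holds). Time passes only in rows, so rows that do not move let the fingers close. It gives the time, the measured TCP pose, the force, the opening and the grip force at its end, in the units of the state.
- ctrl.get_state(): the state, without advancing time (a new reading comes with each control period).
- cams.read_camera(name): name is "scene" or "side" or "wrist"; returns a dict with "color" (420x560x3 uint8, red, green, blue), "fov_y" (degrees; the focal length in pixels is half the picture's height over the tangent of half this angle, whatever the lens; pixels are square), "cx", "cy" (the principal point, pixels), "origin" and "orientation" of the camera in the world; the wrist camera has in their place "T_tool_cam" (4x4, takes a point from camera to tool coordinates, whose origin is the TCP and whose axes are the flange's). Camera axes: x right, y up, looking along -z (the intrinsics and any distortion apply to the point x, -y, -z); pixel columns grow to the right and rows downward; lengths in m; the calibration is good to about 2 mm. A picture is of the moment at which its call begins: read the wrist's pose just before it. There is no depth.
- order.sign_off(): hands the job in; it is judged then, once.
The state is a dict: "time": time; "qpos": joint angles; "dq": joint speeds; "joint_efforts": joint torques, N m; "eef_pos": TCP position; "tcp_rot": TCP orientation; "contact_force": force on the tool from outside, world axes, zero at the start; "wrist_torque": the same for the moment, N m; "opening": opening from 0.0 (shut) to 1.0 (fully open); "finger_force": force on a finger pad.
Only numpy, scipy, OpenCV 4.12 (cv2) and the standard library are available. Lean on these libraries where they do the work, as an engineer would, in place of code of your own. Each camera call takes 0.05 s, during which the arm holds its last target. There are 200 camera calls.

## Working session

There is one attempt and no reset: what is moved stays moved. The work goes in short steps, Python scripts to look and compute and a tool call to move; the robot and the scene stay as the last step left them, time stands still between calls to the robot, and variables do not carry over. Pictures are saved under pics/ and viewed, at most 10 in all, crops included, and the job is handed in when it is done.

Besides the shell and the picture viewer there is one more tool, called after "Emit:" as a command line: name --argument value ..., lists and objects as JSON in quotes. move_arm: Moves the arm, as the interface text tells. Its arguments: {"type":"object","properties":{"plan":{"type":"array","items":{"type":"number"}},"newtons":{"type":"number"}},"required":["plan"]}

```bash
mkdir -p pics
cat > h.py <<'E'
import numpy as np, cv2
from plant import ctrl,cams,order
from scipy.spatial.transform import Rotation as R
def cam(n):
    s=ctrl.get_state(); c=cams.read_camera(n)
    if 'T_tool_cam' in c:
        T=np.eye(4);T[:3,:3]=R.from_quat(s['tcp_rot']).as_matrix();T[:3,3]=s['eef_pos'];T=T@np.array(c['T_tool_cam'])
    else:
        T=np.eye(4);o=np.array(c['orientation']);T[:3,:3]=R.from_quat(o).as_matrix() if o.size==4 else o;T[:3,3]=c['origin']
    c['T']=T;c['f']=210/np.tan(np.radians(c['fov_y'])/2);return c
def ray(c,u,v):
    d=c['T'][:3,:3]@np.array([(u-c['cx'])/c['f'],-(v-c['cy'])/c['f'],-1]);return c['T'][:3,3],d
def atz(c,u,v,z):
    o,d=ray(c,u,v);return o+d*(z-o[2])/d[2]
def proj(c,p):
    q=c['T'][:3,:3].T@(np.array(p)-c['T'][:3,3]);return c['cx']-q[0]/q[2]*c['f'],c['cy']+q[1]/q[2]*c['f']
def save(c,n,box=None,s=1):
    im=c['color'][:,:,::-1]
    if box: im=im[box[1]:box[3],box[0]:box[2]]
    cv2.imwrite('pics/'+n,cv2.resize(im,None,fx=s,fy=s,interpolation=cv2.INTER_CUBIC))
E
python3 - <<'E'
from h import *
import pickle
d={n:cam(n) for n in('scene','side','wrist')}
pickle.dump(d,open('d.pkl','wb'))
for n in d: save(d[n],n+'0.png',None,1.4); print(n,{k:v for k,v in d[n].items() if k!='color'})
print(ctrl.get_state())
E
```

```text
scene {'fov_y': 51.80954298571212, 'cx': 284.37513990584335, 'cy': 203.92288360910243, 'origin': array([ 0.89091998, -0.24394511,  0.84864035]), 'orientation': array([0.24477282, 0.12798606, 0.46800814, 0.83944876]), 'T': array([[ 0.52917589, -0.72308269,  0.44398683,  0.89091998],
       [ 0.84839273,  0.44210929, -0.29115144, -0.24394511],
       [ 0.01423586,  0.53074552,  0.84741167,  0.84864035],
       [ 0.        ,  0.        ,  0.        ,  1.        ]]), 'f': np.float64(432.3862859865243)}
side {'fov_y': 44.09174194538166, 'cx': 283.1124637340247, 'cy': 216.04305128796804, 'origin': array([0.14941031, 0.84522241, 0.58814739]), 'orientation': array([-0.097981  ,  0.49556599,  0.84606353, -0.17026619]), 'T': array([[-0.9228183 ,  0.19099992, -0.33455257,  0.14941031],
       [-0.38522413, -0.45084755,  0.80519492,  0.84522241],
       [ 0.00295996,  0.87192633,  0.48962815,  0.58814739],
       [ 0.        ,  0.        ,  0.        ,  1.        ]]), 'f': np.float64(518.5725339456343)}
wrist {'fov_y': 65.86661253795158, 'cx': 277.2110460198921, 'cy': 211.71133803316815, 'T_tool
[... 639 characters left out ...]
time': 0.15, 'qpos': array([-1.30598394e+00,  2.87033365e-01,  1.57783187e+00, -3.88807403e-05,
        1.27864033e+00, -1.49989987e-01]), 'dq': array([-0.00071395, -0.00298005, -0.00383373, -0.00074129,  0.00037145,
        0.00160055]), 'joint_efforts': array([-2.12552486e-04, -4.06604576e+01, -2.93142647e+01, -2.30082615e-04,
        3.96191259e-03, -1.58221945e-05]), 'eef_pos': array([ 0.27191857, -0.61724037,  0.23022227]), 'tcp_rot': array([ 9.78567756e-01,  2.05922880e-01, -7.34617897e-05, -9.53814088e-04]), 'contact_force': array([-0.47997474,  0.33238803, -0.60084714]), 'wrist_torque': array([ 0.04642905, -0.04341247,  0.01020174]), 'finger_force': 0.0, 'opening': 0.998038189432036}
```

View pics/scene0.png

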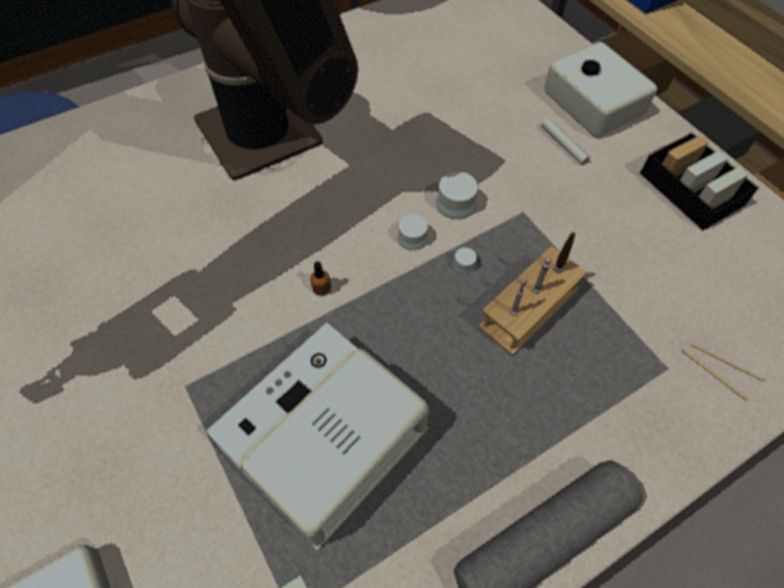

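View pics/side0.png

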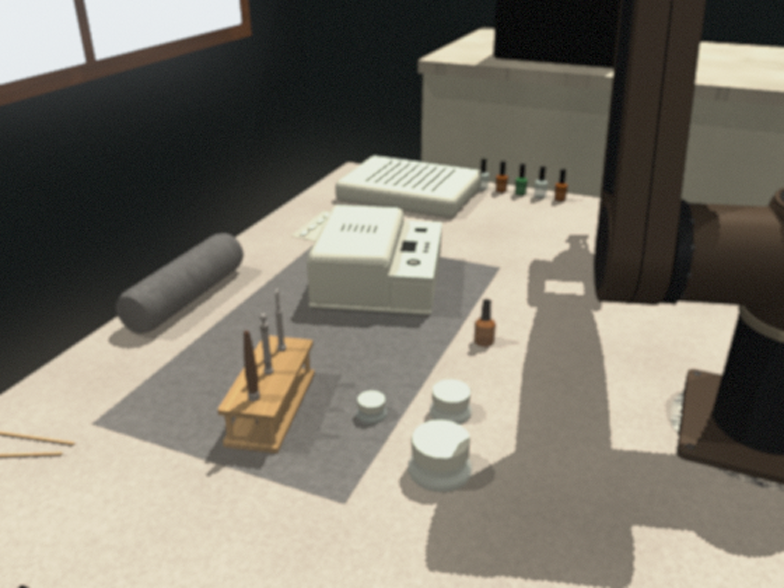

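The scene view shows the stand's tools at (519,297), (541,273) and (567,250, the dark brush), and the reset hole's ring at (318,360). The steel tools at 519 and 541 could be confused (dotting tool or pusher), so I'll take a close crop.

Run:
```python
from h import *
import pickle
d=pickle.load(open('d.pkl','rb'))
a=cv2.resize(d['scene']['color'][160:255,335:430,::-1],(400,400),interpolation=cv2.INTER_CUBIC)
b=cv2.resize(d['side']['color'][200:320,150:230,::-1],(400,600),interpolation=cv2.INTER_CUBIC)
o=np.zeros((600,800,3),np.uint8);o[:400,:400]=a;o[:,400:]=b
o[400:,:200]=cv2.resize(d['scene']['color'][235:275,208:248,::-1],(200,200),interpolation=cv2.INTER_CUBIC)
cv2.imwrite('pics/crop.png',o)
s=d['scene']
print('hole',atz(s,318/1.4,360/1.4,.072), 'far deck corner',atz(s,327/1.4,324/1.4,.072),'near deck corner',atz(s,209/1.4,431/1.4,.072))
print('switch',atz(s,247/1.4,427/1.4,.072))
print('polish',atz(s,320/1.4,290/1.4,0))
```

```text
hole [ 0.53001066 -0.13827991  0.072     ] far deck corner [ 0.48611293 -0.10025109  0.072     ] near deck corner [ 0.54558723 -0.30752456  0.072     ]
switch [ 0.56668238 -0.26306365  0.072     ]
polish [ 3.86732351e-01 -6.65330012e-02  1.11022302e-16]
```

View pics/crop.png

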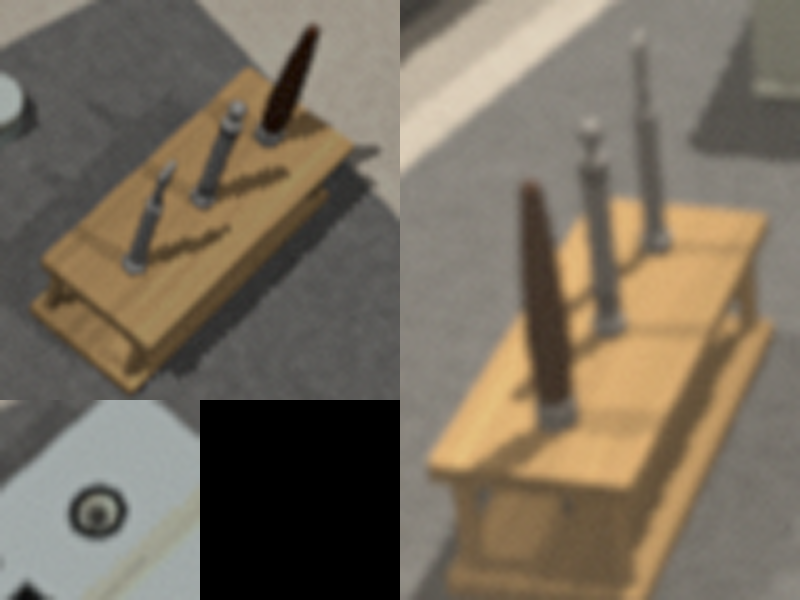

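The ball-topped tool is in the middle hole: the ball is at (391,185) in scene and (188,226) in side. The tool at scene (519,297) is the flat-bladed pusher and the dark one is the brush. The reset ring is at (227.6,257.2).

Run:
```python
from h import *
import pickle
d=pickle.load(open('d.pkl','rb'));s,e=d['scene'],d['side']
k=95/400
S=lambda u,v:(335+u*k,160+v*k)
E=lambda u,v:(150+(u-400)/5,200+v/5)
print('ball',atz(s,*S(235,107),.1395),atz(e,*E(591,130),.1395))
print('collar',atz(s,*S(203,200),.061),atz(e,*E(608,327),.061))
p=atz(s,*S(135,264),.061);b=atz(s,*S(268,135),.061);print('pusher,brush',p,b,np.linalg.norm(p-b),np.degrees(np.arctan2(*(b-p)[1::-1])))
p=atz(e,*E(655,243),.061);b=atz(e,*E(557,418),.061);print('pusher,brush',p,b,np.linalg.norm(p-b),np.degrees(np.arctan2(*(b-p)[1::-1])))
print('hole',atz(s,227.6,257.2,.072),atz(e,413/1.4,262/1.4,.072))
print('tool rot',R.from_quat(ctrl.get_state()['tcp_rot']).as_matrix())
```

```text
ball [0.59327074 0.204172   0.1395    ] [0.59175064 0.20263994 0.1395    ]
collar [0.59663432 0.20292308 0.061     ] [0.59017807 0.20663355 0.061     ]
pusher,brush [0.60827425 0.15017052 0.061     ] [0.58315095 0.2571817  0.061     ] 0.10992075766143708 103.21220634306326
pusher,brush [0.60287571 0.15257482 0.061     ] [0.57779138 0.25948936 0.061     ] 0.10981776862474621 103.20393624477573
hole [ 0.53058858 -0.13757428  0.072     ] [ 0.52869855 -0.13699457  0.072     ]
tool rot [[ 9.15191524e-01  4.03018842e-01 -5.36598966e-04]
 [ 4.03019122e-01 -9.15189715e-01  1.83648850e-03]
 [ 2.49049611e-04 -1.89699835e-03 -9.99998170e-01]]
```

Emit:
move_arm --plan '[16,41,1,0,0,4,85,16,41,1,0,0,4,85,16,41,1,0,0,4,85,16,41,1,0,0,4,85,16,41,1,0,0,4,85,16,41,1,0,0,4,85,16,41,1,0,0,4,85,16,41,1,0,0,4,85,16,41,1,0,0,4,85,16,41,1,0,0,4,85,16,41,1,0,0,4,85,16,41,1,0,0,4,85]' --newtons 40

```text
time: 1.35
eef_pos: [0.4642, -0.1239, 0.2433]
tcp_rot: [0.809, 0.587, 0.0, 0.0]
contact_force: [1.0, -0.2, 0.3]
opening: 0.998
finger_force: 0.0
```

Emit:
move_arm --plan '[16,41,1,0,0,4,85,16,41,1,0,0,4,85,16,41,1,0,0,4,85,16,41,1,0,0,4,85,16,41,1,0,0,4,85,16,41,1,0,0,4,85,16,41,1,0,0,4,85,16,41,1,0,0,3.4,85,0,0,0,0,0,0,85]'

```text
time: 2.25
eef_pos: [0.5926, 0.2066, 0.2506]
tcp_rot: [0.619, 0.785, 0.0, -0.001]
contact_force: [0.2, -0.5, 0.2]
opening: 0.994
finger_force: 0.0
```

Run:
```python
from h import *
import pickle
c=cam('wrist');pickle.dump(c,open('w1.pkl','wb'));st=ctrl.get_state();print(st['time'],st['eef_pos'],R.from_quat(st['tcp_rot']).as_matrix(),st['contact_force'],st['qpos'])
save(c,'w1.png',None,1.4)
for z in(.061,.1395):print(proj(c,[.5925,.204,z]))
```

```text
2.3 [0.59198249 0.2044181  0.250422  ] [[-2.31194490e-01  9.72906676e-01 -1.30702066e-03]
 [ 9.72907553e-01  2.31194290e-01 -3.04207712e-04]
 [ 6.20999937e-06 -1.34194142e-03 -9.99999100e-01]] [-0.18515179 -0.55176572  0.0619562 ] [ 1.70708277e-01  1.67206122e-01  1.68246759e+00 -8.08423981e-05
  1.29325864e+00 -6.25747827e-02]
(np.float64(277.41478779417014), np.float64(187.65090509850504))
(np.float64(277.5704112473233), np.float64(210.97605835846574))
```

View pics/w1.png

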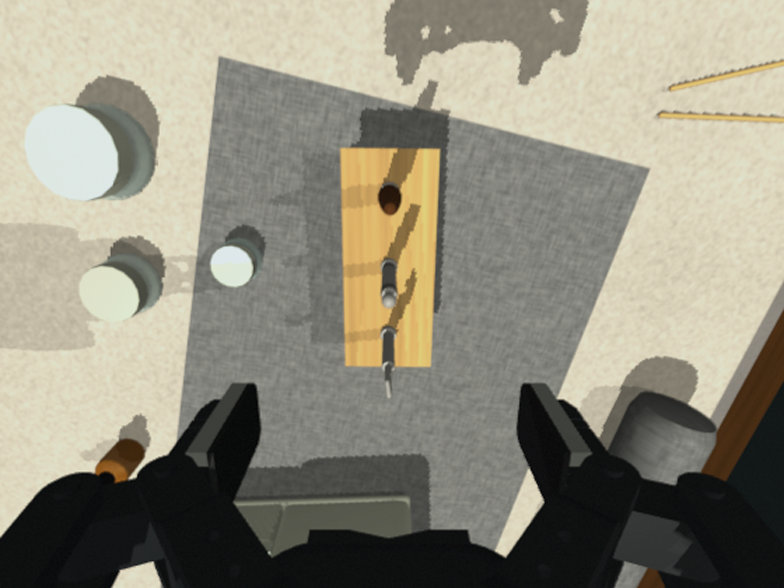

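The ball appears at (277.9,212) against a predicted (277.6,211), so the position is confirmed. Next I descend and close.

Emit:
move_arm --plan '[0.5,0,-30,0,0,0,85,0,0,-30,0,0,0,85,0,0,-30,0,0,0,85,0,0,-30,0,0,0,85,0,0,-30,0,0,0,85,0,0,-21,0,0,0,85,0,0,0,0,0,0,85,0,0,0,0,0,0,85,0,0,0,0,0,0,40,0,0,0,0,0,0,20,0,0,0,0,0,0,5,0,0,0,0,0,0,0]' --newtons 40

```text
time: 3.5
eef_pos: [0.593, 0.2024, 0.0812]
tcp_rot: [0.621, 0.784, 0.001, 0.0]
contact_force: [-0.3, -0.1, -0.7]
opening: 0.324
finger_force: 0.0
```

Emit:
move_arm --plan '[0,0,0,0,0,0,0,0,0,0,0,0,0,0,0,0,0,0,0,0,0,0,0,0,0,0,0,0,0,0,0,0,0,0,0,0,0,0,0,0,0,0]'

```text
time: 4.1
eef_pos: [0.5927, 0.2023, 0.0806]
tcp_rot: [0.621, 0.784, 0.0, 0.0]
contact_force: [-0.4, 0.2, 3.5]
opening: 0.104
finger_force: 38.9
```

Emit:
move_arm --plan '[0,0,5,0,0,0,0,0,0,10,0,0,0,0,0,0,15,0,0,0,0,0,0,20,0,0,0,0,0,0,20,0,0,0,0,0,0,20,0,0,0,0,0,0,20,0,0,0,0,0,0,20,0,0,0,0,0,0,15,0,0,0,0,0,0,10,0,0,0,0,0,0,0,0,0,0,0,0,0,0,0,0,0,0]'

```text
time: 5.3
eef_pos: [0.5922, 0.2022, 0.2348]
tcp_rot: [0.621, 0.784, -0.0, -0.0]
contact_force: [-0.1, 0.1, -0.1]
opening: 0.104
finger_force: 39.4
```

Emit:
move_arm --plan '[-3,-17,0,0,0,0,0,-7,-34,0,0,0,0,0,-7,-34,0,0,0,0,0,-7,-34,0,0,0,0,0,-7,-34,0,0,0,0,0,-7,-34,0,0,0,0,0,-7,-34,0,0,0,0,0,-7,-34,0,0,0,0,0,-7,-34,0,0,0,0,0,-4,-34,0,0,0,0,0,0,-17,0,0,0,0,0,0,0,0,0,0,0,0]'

```text
time: 6.5
eef_pos: [0.5287, -0.1399, 0.2343]
tcp_rot: [0.623, 0.782, -0.0, -0.001]
contact_force: [-0.6, 0.1, -0.6]
opening: 0.105
finger_force: 39.4
```

Emit:
move_arm --plan '[0,0,-20,0,0,0,0,0,0,-25,0,0,0,0,0,0,-18,0,0,0,0,0,0,-8,0,0,0,0,0,0,0,0,0,0,0,0,0,0,0,0,0,0,0,0,0,0,0,0,0]'

```text
time: 7.2
eef_pos: [0.5304, -0.1378, 0.1658]
tcp_rot: [0.621, 0.784, 0.0, 0.001]
contact_force: [-0.2, 0.5, -0.1]
opening: 0.106
finger_force: 39.4
```

Run:
```python
from h import *
import pickle
d={n:cam(n) for n in('scene','side','wrist')}
pickle.dump(d,open('d2.pkl','wb'))
st=ctrl.get_state();print(st['time'],st['eef_pos'],R.from_quat(st['tcp_rot']).as_matrix(),st['contact_force'],st['finger_force'])
o=np.zeros((600,800,3),np.uint8)
H=[.5295,-.1372,.072]
for i,n in enumerate(d):
    u,v=proj(d[n],H);u=int(np.clip(u,50,510));v=int(np.clip(v-12,50,370));w=[40,40,50][i];print(n,u,v,w,proj(d[n],H))
    c=cv2.resize(d[n]['color'][v-w:v+w,u-w:u+w,::-1],(400,400),interpolation=cv2.INTER_CUBIC)
    if i<2:o[:400,400*i:400*i+400]=c
    else: o2=c
cv2.imwrite('pics/c2.png',o[:400]);save(d['wrist'],'w2.png',None,1.4)
```

```text
7.35 [ 0.53008631 -0.1379222   0.16539104] [[-2.27857369e-01  9.73693071e-01  1.68043768e-03]
 [ 9.73693875e-01  2.27858866e-01 -7.58734622e-04]
 [-1.12167727e-03  1.46334860e-03 -9.99998300e-01]] [ 0.67967811 -0.66172753 -0.52908521] 39.370731711387634
scene 227 244 40 (np.float64(227.50802220549048), np.float64(256.6780992440497))
side 294 175 40 (np.float64(294.70310116613234), np.float64(187.04474495525545))
wrist 277 201 50 (np.float64(277.51250652192124), np.float64(213.55860307962217))
```

View pics/c2.png

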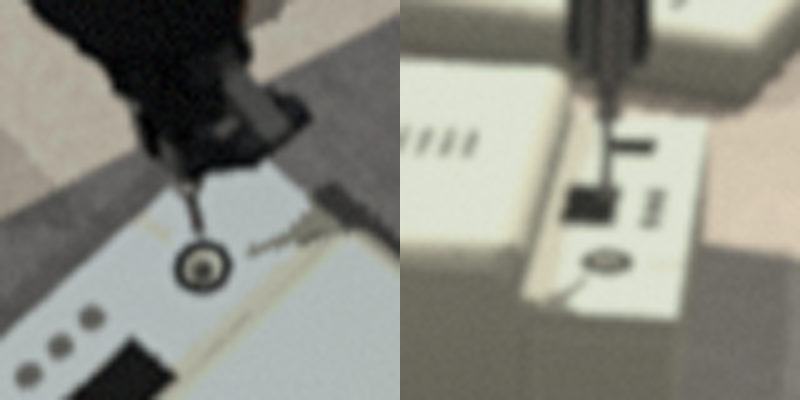

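View pics/w2.png

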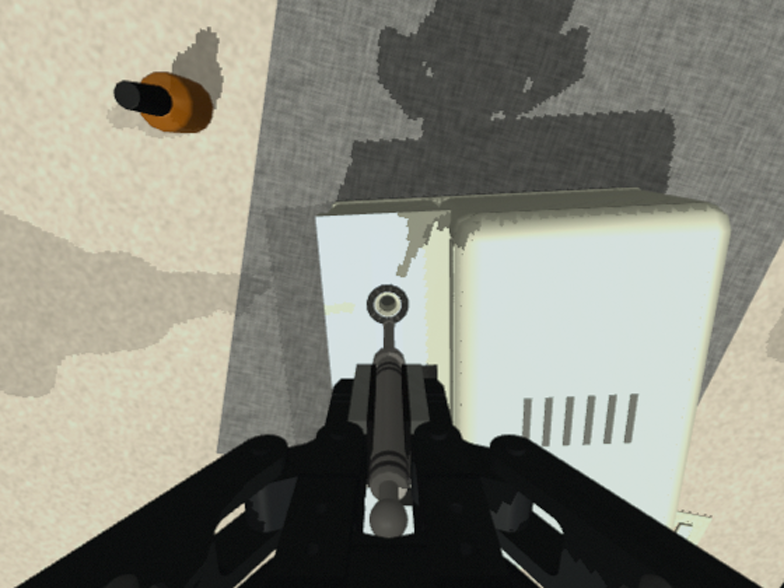

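Run:
```python
from h import *
import pickle
d=pickle.load(open('d2.pkl','rb'));s,e,w=d['scene'],d['side'],d['wrist']
print('hole',atz(s,227.4,257.4,.072),atz(e,295.2,187.4,.072),atz(w,387/1.4,303/1.4,.072))
t=np.array([.5301,-.1379,.1028])
for n in d: print(n,'tip pred',proj(d[n],t+[0,0,.003]),'collar',proj(d[n],t+[0,0,.043]),'balltop',proj(d[n],t+[0,0,.1215]))
f,v=w['color'],0
cr=cv2.resize(f[190:270,237:317,::-1],(600,600),interpolation=cv2.INTER_CUBIC);cv2.imwrite('pics/c3.png',cr)
```

```text
hole [ 0.53076399 -0.13811028  0.072     ] [ 0.52780109 -0.13594732  0.072     ] [ 0.5292211 -0.1396663  0.072    ]
scene tip pred (np.float64(225.5983622887459), np.float64(249.48865763933452)) collar (np.float64(223.37873995964185), np.float64(239.7832306261796)) balltop (np.float64(218.4153239870131), np.float64(218.08040721039558))
side tip pred (np.float64(294.77889147757566), np.float64(173.22496578285723)) collar (np.float64(295.0341741794898), np.float64(156.55916283324353)) balltop (np.float64(295.5616614444585), np.float64(122.12283498775558))
wrist tip pred (np.float64(278.33341906398607), np.float64(230.9999691115151)) collar (np.float64(278.77748298547147), np.float64(258.03204123069827)) balltop (np.float64(280.5808802538498), np.float64(367.8125540345273))
```

View pics/c3.png

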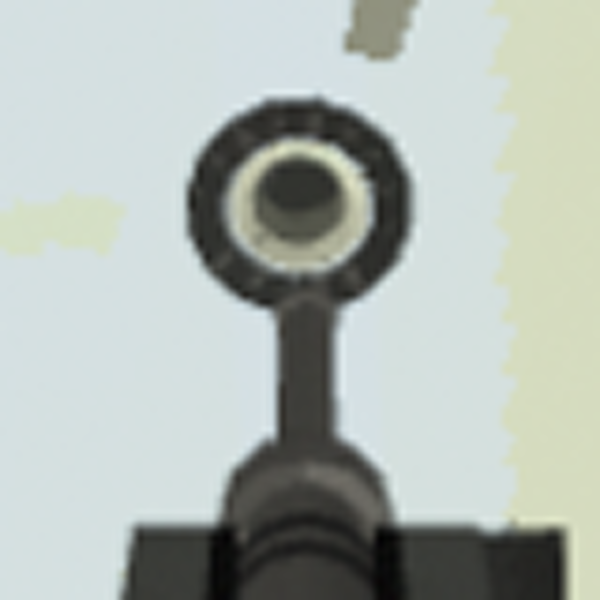

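Run:
```python
from h import *
import pickle
d=pickle.load(open('d2.pkl','rb'));s,e,w=d['scene'],d['side'],d['wrist']
print('wrist hole',atz(w,277,217.2,.072),'tip',atz(w,277.8,232,.1058))
print('scene hole',atz(s,227.4,257.4,.072),'tip',atz(s,227-40+201/5,204+232/5,.1058))
print('side hole',atz(e,295.2,187.4,.072),'tip',atz(e,254+207/5,135+193/5,.1058))
```

```text
wrist hole [ 0.52979413 -0.14018027  0.072     ] tip [ 0.5299171  -0.13868463  0.1058    ]
scene hole [ 0.53076399 -0.13811028  0.072     ] tip [ 0.53338001 -0.13621277  0.1058    ]
side hole [ 0.52780109 -0.13594732  0.072     ] tip [ 0.52809504 -0.13658202  0.1058    ]
```

Emit:
move_arm --plan '[-0.5,-1,-10,0,0,0,0,0,0,-8,0,0,0,0,0,0,-6,0,0,0,0,0,0,0,0,0,0,0,0,0,0,0,0,0,0,0,0,0,0,0,0,0]'

```text
time: 7.95
eef_pos: [0.5293, -0.1388, 0.1406]
tcp_rot: [0.621, 0.783, 0.0, 0.0]
contact_force: [0.0, -0.4, 0.2]
opening: 0.103
finger_force: 39.4
```

Run:
```python
from h import *
d={n:cam(n) for n in('scene','side','wrist')}
st=ctrl.get_state();print(st['time'],st['eef_pos'],st['contact_force'],st['finger_force'])
o=[]
for n,(u,v) in zip(d,[(227,253),(295,183),(277,220)]):
    o.append(cv2.resize(d[n]['color'][v-20:v+20,u-13:u+13,::-1],(266,410),interpolation=cv2.INTER_CUBIC))
cv2.imwrite('pics/c4.png',np.hstack(o))
```

```text
8.1 [ 0.52929127 -0.13882162  0.1406962 ] [ 0.21681816 -1.1106618  -0.26591301] 39.374372363090515
```

View pics/c4.png

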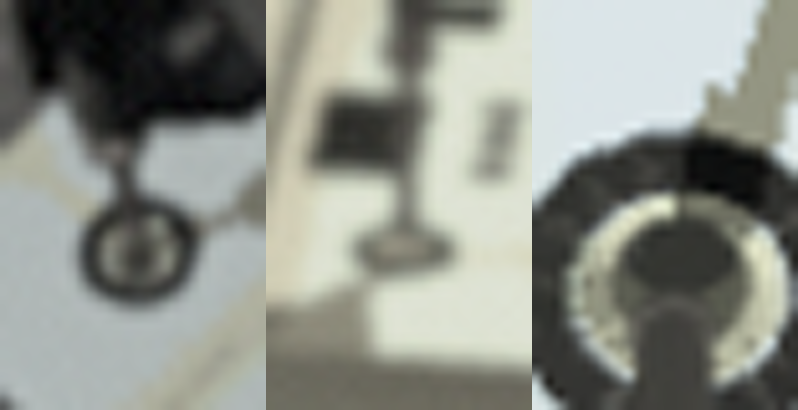

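Emit:
move_arm --plan '[0,0,-4,0,0,0,0,0,0,-4,0,0,0,0,0,0,-4,0,0,0,0,0,0,-3,0,0,0,0,0,0,0,0,0,0,0,0,0,0,0,0,0,0]' --newtons 60

```text
time: 8.7
eef_pos: [0.529, -0.1387, 0.1252]
tcp_rot: [0.621, 0.784, -0.0, -0.0]
contact_force: [1.2, 0.4, -0.4]
opening: 0.098
finger_force: 58.4
```

Emit:
move_arm --plan '[0,0,-2,0,0,0,0,0,0,-2,0,0,0,0,0,0,-2,0,0,0,0,0,0,0,0,0,0,0,0,0,0,0,0,0,0]'

```text
time: 9.2
eef_pos: [0.5292, -0.1388, 0.1197]
tcp_rot: [0.621, 0.784, 0.0, 0.0]
contact_force: [-0.8, 0.2, 1.7]
opening: 0.096
finger_force: 58.5
```

Emit:
move_arm --plan '[0,0,-1.5,0,0,0,0,0,0,-1.5,0,0,0,0,0,0,0,0,0,0,0,0,0,0,0,0,0,0]'

```text
time: 9.6
eef_pos: [0.5293, -0.1388, 0.1167]
tcp_rot: [0.621, 0.784, 0.0, 0.0]
contact_force: [-1.3, -0.4, 4.5]
opening: 0.103
finger_force: 58.9
```

Emit:
move_arm --plan '[0,0,-1,0,0,0,0,0,0,0,0,0,0,0,0,0,0,0,0,0,0]'

```text
time: 9.9
eef_pos: [0.5294, -0.1389, 0.116]
tcp_rot: [0.621, 0.784, 0.0, 0.0]
contact_force: [-0.9, 1.2, 5.8]
opening: 0.099
finger_force: 59.3
```

Force matches the button spring near its full travel. I'll press 1 mm more to bottom out firmly, then hold.

Emit:
move_arm --plan '[0,0,-1,0,0,0,0,0,0,0,0,0,0,0,0,0,0,0,0,0,0,0,0,0,0,0,0,0]'

```text
time: 10.3
eef_pos: [0.5295, -0.139, 0.1158]
tcp_rot: [0.621, 0.784, 0.0, 0.0]
contact_force: [-2.2, 0.6, 8.4]
opening: 0.099
finger_force: 59.6
```

Emit:
move_arm --plan '[0,0,0,0,0,0,0,0,0,0,0,0,0,0,0,0,0,0,0,0,0,0,0,0,0,0,0,0,0,0,0,0,0,0,0,0,0,0,0,0,0,0,0,0,0,0,0,0,0,0,0,0,0,0,0,0,0,0,0,0,0,0,0,0,0,0,0,0,0,0]'

```text
time: 11.3
eef_pos: [0.5296, -0.139, 0.1158]
tcp_rot: [0.621, 0.784, 0.0, 0.001]
contact_force: [-3.0, 0.4, 8.8]
opening: 0.096
finger_force: 59.6
```

Emit:
move_arm --plan '[0,0,0,0,0,0,0,0,0,0,0,0,0,0,0,0,0,0,0,0,0,0,0,0,0,0,0,0,0,0,0,0,0,0,0,0,0,0,0,0,0,0,0,0,0,0,0,0,0,0,0,0,0,0,0,0,0,0,0,0,0,0,0,0,0,0,0,0,0,0,0,0,0,0,0,0,0,0,0,0,0,0,0,0]'

```text
time: 12.5
eef_pos: [0.5296, -0.139, 0.1158]
tcp_rot: [0.621, 0.784, 0.0, 0.0]
contact_force: [-2.6, 0.9, 8.3]
opening: 0.1
finger_force: 59.6
```

Emit:
move_arm --plan '[0,0,0,0,0,0,0,0,0,0,0,0,0,0,0,0,0,0,0,0,0,0,0,0,0,0,0,0,0,0,0,0,0,0,0,0,0,0,0,0,0,0,0,0,0,0,0,0,0,0,0,0,0,0,0,0,0,0,0,0,0,0,0,0,0,0,0,0,0,0,0,0,0,0,0,0,0,0,0,0,0,0,0,0]'

```text
time: 13.7
eef_pos: [0.5296, -0.139, 0.1158]
tcp_rot: [0.621, 0.784, 0.0, 0.0]
contact_force: [-2.6, 0.8, 10.0]
opening: 0.097
finger_force: 59.6
```

Emit:
move_arm --plan '[0,0,0,0,0,0,0,0,0,0,0,0,0,0,0,0,0,0,0,0,0,0,0,0,0,0,0,0,0,0,0,0,0,0,0,0,0,0,0,0,0,0,0,0,0,0,0,0,0,0,0,0,0,0,0,0,0,0,0,0,0,0,0,0,0,0,0,0,0,0,0,0,0,0,0,0,0,0,0,0,0,0,0,0]'

```text
time: 14.9
eef_pos: [0.5296, -0.139, 0.1158]
tcp_rot: [0.621, 0.784, 0.0, 0.001]
contact_force: [-2.9, 0.3, 7.9]
opening: 0.1
finger_force: 59.6
```

Run:
```python
from h import *
d={n:cam(n) for n in('scene','side','wrist')}
st=ctrl.get_state();print(st['time'],st['eef_pos'],st['contact_force'],st['finger_force'])
o=[]
for n,(u,v) in zip(d,[(227,253),(295,183),(277,230)]):
    o.append(cv2.resize(d[n]['color'][v-30:v+30,u-20:u+20,::-1],(266,400),interpolation=cv2.INTER_CUBIC))
cv2.imwrite('pics/c5.png',np.hstack(o))
```

```text
15.05 [ 0.52955931 -0.13901108  0.11577394] [-1.83621937  0.58161269  8.81660187] 59.64300870895386
```

View pics/c5.png

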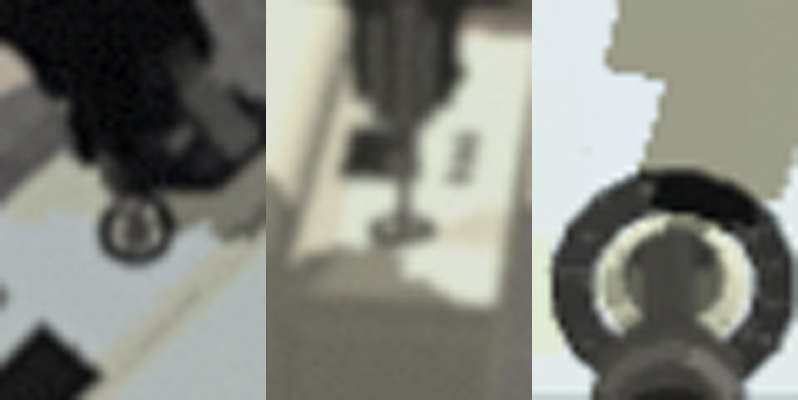

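The shank is in the hole, the axial force is steady at about 9 N, and the button is bottomed out. I've held it for over 4.5 s.

```bash
python3 -c "
from plant import order
print(order.sign_off())"
```

```text
the job is handed in; nothing more can be done
None
```

I took the dotting tool out of the stand and pressed the reset button fully down, as far as force and depth readings show. I held it there for over 4.5 s and handed the job in at about 15 s, still gripping and pressing with about 9 N; no verdict was shown.

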